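Tip the standing bar into the feed cradle

TASK

The square steel bar stands on end in the groove of the feed cradle. With the fingertips, push it over so that it lies down along the groove, pointing to the end stop, then push it along the groove until its end is fully against the stop. Only push: do not pick the bar up or carry it, and leave the things standing round the cradle where they are, above all the round bar that also stands on end.

Things in the scene. Friction and masses are not known exactly. Their poses are not given: they have to be found in the camera images.
- cradle: feed cradle fixed to the worktop: dark plate 80 (x) x 290 (y) x 8 mm with a straight groove along y at x = 0, between two aluminium rails 12 mm wide, y = -130 to +130 mm. Groove 26 mm wide, open above and at its -y end; its floor is 8 mm, the rails' tops 18 mm above the worktop. The stop closes the +y end. Origin: at worktop height, on the groove's centre line, half-way along the rails; z up
- stop_face (a point): point on the face of the grey end stop block (60 mm wide, 18 mm thick, top 36 mm above the worktop) that the bar's end must touch: on the groove's centre line at the cradle's y = +130 mm, 18 mm above the worktop; axes as the cradle's
- bar_square: loose plain steel bar 20 x 20 x 120 mm, 0.25 to 0.5 kg; its y axis runs along it. At the start it stands on end on the groove's floor, sides nearly square to the groove, axis 160 to 195 mm from the stop's face. Pushed near its top along the groove it tips about the edge of its foot and falls along the groove. Origin: middle of a long face, 10 mm from its axis
- bar_centre (a point): centre of the square bar, half-way along it, on its axis; axes as the bar's. When the bar lies in the groove this is 18 mm above the worktop; the bar then stands 10 mm proud of the rails (18 to 28 mm above the worktop), so its rear end can be pushed above the rails, and has some 20 to 65 mm left to slide to the stop
- bar_round: loose round steel bar, 16 mm diameter, 100 mm long, standing on end on the worktop beside the cradle; leave it standing. Its y axis runs along its length. Origin: half-way along it, on its surface 8 mm from its axis
- bolt_m16: hexagon bolt, 28 mm across, 48 mm tall, standing on its head beside the cradle; leave it. Origin: centre of its underside
- tube_piece: sawn-off piece of steel tube, 30 mm diameter, 28 mm tall, beside the cradle; leave it. Origin: centre of its underside
- specimen_2: black resin disc with a metal sample, 30 mm diameter, 17 mm tall, beside the cradle; leave it. Origin: centre of its underside
- gear: small steel gear, 40 mm diameter, 12 mm tall, lying flat beside the cradle; leave it. Origin: centre of its underside
There are look-alikes about, which are no part of the job. What is shaped like the bar_square but green, purple or turquoise is not meant.

How it is judged:
By the outcome, as a careful person would: the job done as asked, in the order asked, and still so for the second after the job is handed in, with the robot touching nothing.
It also fails if it takes over 48 s, if anything falls off the work surface, if the arm or the gripper's body presses on something with over 40 N, if the wrist force passes 120 N, or if a joint passes its speed limit or range.

ROBOT

A 7-joint arm with a two-finger parallel gripper is mounted at the origin on a cart in front of the work surface, level with it; the furniture and walls round the work are solid. World frame = base frame: x ahead of the robot, y to its left, z up, the work surface at z = 0. Lengths are in m, angles in rad, forces in N, time in s.
With the tool pointing down it reaches from about 0.425 to 0.925 m from the base axis. Payload 6.8 kg.
Tool frame: the origin (TCP) lies at the very end of the fingers, on their centre line; the grasp point (between the pads) lies 19 mm behind it; z points along the fingers, y is the line along which they close (so a half turn about z gives the same grasp; the last joint's range is limited). The gripper opens to 85 mm and grips with 20 to 120 N. Pads are 22 mm wide; open, the fingers measure 114 mm over their backs; the gripper's body (76 mm by 85 mm) begins 54 mm behind the grasp point. The pads swing forward as they close: fully open they stand 13 mm farther back than shut.
Start: joints at [1.07, 0.477, 0.022, 1.555, -0.011, 1.109, -0.083], TCP at [0.258, -0.624, 0.231] pointing down, gripper open.
Joint ranges: [-2.96, 2.96], [-0.34, 2.1], [-1.41, 1.46], [0.24, 2.44], [-1.37, 4.51], [0.17, 1.92], [-2.96, 2.96]. Speed limits (rad/s): [2.39, 2.39, 3.14, 3.14, 3.14, 3.14, 3.14].

INTERFACE

Orientations are given as a unit quaternion [w, x, y, z].
In Python, from station import bot gives the robot as it stands.
- The arm moves only by the tool apply_moves, never from a script. Its argument "deltas" is a list of rows, each a list of 3 entries, a list of its own where there are three numbers: the closure, from 0 (fully open) to 1 (shut), then the shift along the tool's x, y, z in units of 0.2 m (1.0 is 0.2 m), then the turn about the tool's z in units of 2 pi rad (1.0 is 2 pi rad). A call has 1 to 12 rows; each row is the pose to reach, as a shift and turn from the pose commanded when the call began, along the tool's axes at that moment, turning the shorter way round; what a row does not reach only later rows make up. A row lasts 1/10 s, in which the tool goes at most 50 mm and 8.59 degrees, less where a joint would pass 70% of its speed; a pose out of reach is approached as far as the arm can. A call with a number of a shift or a turn outside -1 to 1 is refused whole. A call with a gripper value outside its range is refused whole. The fingers move at their own pace and stop on an object; "squeeze" is the grip in N (left out, the last holds). Time passes only in rows, so rows that repeat a pose let the fingers close. It gives the time, the measured TCP pose, the force, the opening and the grip force at its end, in the units of the state.
- bot.get_obs(): the state, without advancing time (a new reading comes with each control period).
- bot.read_camera(name): name is "scene" or "top" or "wrist"; returns a dict with "color" (480x640x3 uint8, red, green, blue), "intrinsics" (3x3 intrinsics, pixels), "pose" (4x4, takes a point from camera to world coordinates); the wrist camera has in their place "hand_eye" (4x4, takes a point from camera to tool coordinates, whose origin is the TCP and whose axes are the flange's). Camera axes: x right, y down, z forward; pixel columns grow to the right and rows downward; lengths in m; the calibration is good to about 2 mm. The wrist camera is an equidistant fisheye: a pixel r from the principal point sees the ray r / f radians off the axis. A picture is of the moment at which its call begins: read the wrist's pose just before it. There is no depth.
- bot.hand_in(): hands the job in; it is judged then, once.
Trained networks look in a picture, given as the dict that the camera call returned (one of the last four; its "shot" number tells which), for a name from the list of things; names that differ only in an ending like _2 or _b are one class to them, and where a whole thing is asked for, a point or a joint stands for the part that bears it (a point fixed in the world has none). Each returns a list of dicts, best first, with "confidence" (0 to 1); they miss things now and then, are a little off and sometimes report something else, mostly with a low value. They report only what shows in the picture. A call takes as long as a camera call. They do not tell look-alikes from the thing itself.
- bot.look_for(picture, target): "point" ([x, y, z] in m, in world coordinates, good to about 4 mm: the middle of the surface that is visible of it).
The state is a dict: "t": time; "q": joint angles; "joint_vel": joint speeds; "joint_torque": joint torques, N m; "eef_pos": TCP position; "tool_rot": TCP orientation; "contact_force": force on the tool from outside, world axes, zero at the start; "torque": the same for the moment, N m; "gripper_width": opening from 0.0 (shut) to 1.0 (fully open); "grasp_force": force on a finger pad.
Only numpy, scipy, OpenCV 4.12 (cv2) and the standard library are available. Lean on these libraries where they do the work, as an engineer would, in place of code of your own. Each camera call takes 0.05 s, during which the arm holds its last target. There are 200 camera calls.

## Working session

There is one attempt and no reset: what is moved stays moved. The work goes in short steps, Python scripts to look and compute and a tool call to move; the robot and the scene stay as the last step left them, time stands still between calls to the robot, and variables do not carry over. Pictures are saved under pics/ and viewed, at most 10 in all, crops included, and the job is handed in when it is done.

Besides the shell and the picture viewer there is one more tool, called after "Emit:" as a command line: name --argument value ..., lists and objects as JSON in quotes. apply_moves: Moves the arm, as the interface text tells. Its arguments: {"type":"object","properties":{"deltas":{"type":"array","items":{"type":"array"}},"squeeze":{"type":"number"}},"required":["deltas"]}

```bash
mkdir -p pics; ls; python3 - <<'E'
from station import bot
import cv2,numpy as np
o=bot.get_obs(); print(o['t'],np.round(o['eef_pos'],4),np.round(o['tool_rot'],4),o['gripper_width'])
for n in ['scene','top']:
    p=bot.read_camera(n); cv2.imwrite(f'pics/{n}0.png',p['color'][:,:,::-1])
    print(n,np.round(p['intrinsics'],1).tolist(),np.round(p['pose'],3).tolist())
    for t in ['cradle','bar_square','bar_round','bolt_m16','tube_piece','specimen_2','gear','stop_face']:
        try: print(t,[(np.round(d['point'],3).tolist(),round(d['confidence'],2)) for d in bot.look_for(p,t)][:4])
        except Exception as e: print(t,e)
print(bot.get_obs()['t'])
E
```

```text
pics
0.0 [ 0.2581 -0.623   0.2303] [-9.000e-04  9.808e-01  1.951e-01 -3.000e-04] 1.0024735665903695
scene [[549.9, 0.0, 314.8], [0.0, 549.9, 235.5], [0.0, 0.0, 1.0]] [[0.794, -0.431, 0.428, 0.199], [-0.607, -0.56, 0.563, -0.213], [-0.003, -0.708, -0.706, 0.687], [0.0, 0.0, 0.0, 1.0]]
cradle [([0.529, 0.265, 0.005], 0.77)]
bar_square [([0.507, 0.167, 0.076], 0.91), ([0.37, 0.163, 0.084], 0.9), ([0.475, 0.26, 0.08], 0.87), ([0.36, 0.344, 0.078], 0.8)]
bar_round [([0.544, 0.388, 0.059], 0.97)]
bolt_m16 [([0.426, 0.363, 0.02], 0.78)]
tube_piece [([0.544, 0.392, 0.06], 0.66), ([0.609, 0.342, 0.018], 0.6), ([0.532, 0.263, 0.008], 0.25)]
specimen_2 [([0.629, 0.177, 0.017], 0.66), ([0.533, 0.264, 0.011], 0.33)]
gear [([0.676, 0.176, 0.012], 0.97), ([0.477, 0.258, 0.085], 0.39)]
stop_face [([0.532, 0.262, 0.006], 0.86)]
top [[562.8, 0.0, 303.2], [0.0, 562.8, 238.9], [0.0, 0.0, 1.0]] [[0.022, -0.988, 0.15, 0.436], [-1.0, -0.025, -0.017, 0.284], [0.02, -0.149, -0.989, 0.996], [0.0, 0.0, 0.0, 1.0]]
cradle [([0.542, 0.265, 0.01], 0.9)]
bar_square [([0.365, 0.351, 0.12], 0.81), ([0.513, 0.171, 0.12], 0.58), ([0.375, 0.17, 0.121], 0.55), ([0.478, 0.268, 0.126], 0.5)]
bar_round [([0.547, 0.396, 0.093], 0.51)]
bolt_m16 [([0.426, 0.369, 0.015], 0.69), ([0.613, 0.351, 0.024], 0.64)]
tube_piece [([0.613, 0.352, 0.026], 0.76)]
specimen_2 [([0.637, 0.183, 0.019], 0.8)]
gear [([0.679, 0.178, 0.013], 0.71)]
stop_face [([0.541, 0.265, 0.01], 0.75), ([0.481, 0.269, 0.127], 0.16)]
0.9
```

View pics/scene0.png

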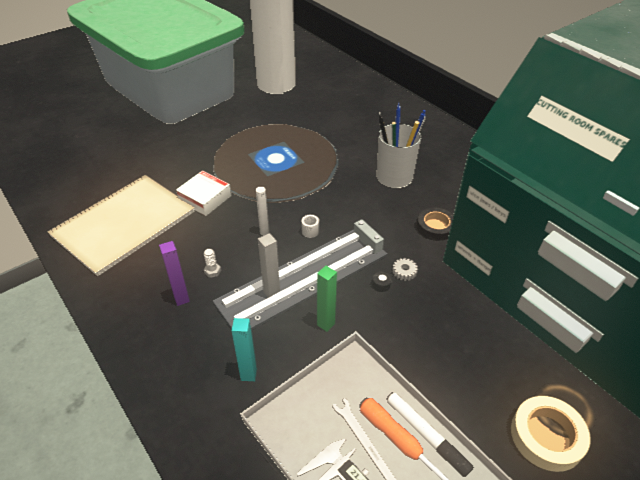

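View pics/top0.png

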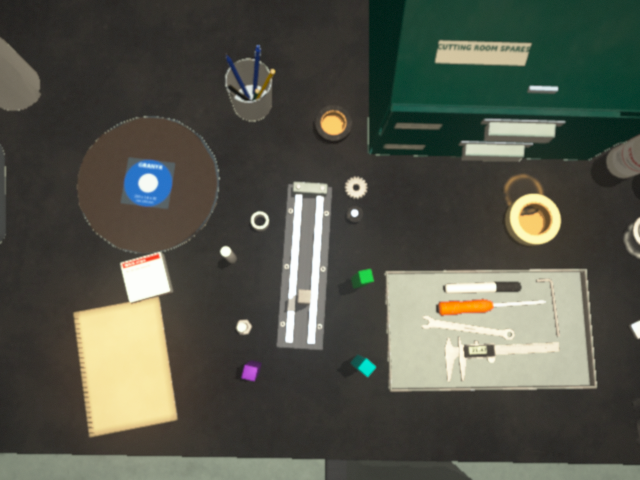

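The scene shows four bar-shaped candidates:
- grey, in the groove, at scene (268,265) / top (304,297)
- purple at scene (174,273)
- green at scene (327,298)
- turquoise at scene (245,350)

The grey one is meant, since it stands in the groove. The stop is at top (310,187), towards world +x. Next I'll fit the cradle, take a close crop, and take a wrist view to check the path.

```bash
cat > h.py <<'E'
from station import bot
import cv2,numpy as np
from scipy.spatial.transform import Rotation as R
def onplane(p,uv,z):
    K,T=p['intrinsics'],p['pose']; uv=np.atleast_2d(uv)
    d=np.c_[(uv-[K[0,2],K[1,2]])/[K[0,0],K[1,1]],np.ones(len(uv))]@T[:3,:3].T
    return T[:3,3]+d*((z-T[2,3])/d[:,2])[:,None]
def proj(p,X):
    K,T=p['intrinsics'],p['pose']; c=(np.atleast_2d(X)-T[:3,3])@T[:3,:3]
    return c[:,:2]/c[:,2:]*[K[0,0],K[1,1]]+[K[0,2],K[1,2]]
def tool():
    o=bot.get_obs(); w,x,y,z=o['tool_rot']; return np.array(o['eef_pos']),R.from_quat([x,y,z,w]).as_matrix(),o
E
python3 - <<'E'
from h import *
p=bot.read_camera('top'); im=p['color'].astype(int)
g=im.min(2)
L=[];Rr=[]
for r in range(200,340):
    row=g[r,280:335]; idx=np.where(row>150)[0]+280
    c=303+ (270-r)*9/148.
    l=idx[idx<c];q=idx[idx>c]
    if 5<=len(l)<=10:L.append((l.mean(),r))
    if 5<=len(q)<=10:Rr.append((q.mean(),r))
for S in (L,Rr):
    P=onplane(p,np.array(S),0.018); v=cv2.fitLine(P[:,:2].astype(np.float32),cv2.DIST_HUBER,0,.001,.001).ravel()
    i=np.argsort(P[:,0]); print(len(S),np.round(v,4),P[i[0]].round(3),P[i[-1]].round(3))
print(onplane(p,[[296,184],[326,184],[296,192],[326,192],[370,150]],0.036).round(3))
print('bottle',onplane(p,[[610,165],[625,235]],0.15).round(3))
a=cv2.resize(p['color'][170:360,260:380],None,fx=3,fy=3,interpolation=cv2.INTER_CUBIC)
s=bot.read_camera('scene'); b=cv2.resize(s['color'][200:340,190:400],None,fx=2,fy=2,interpolation=cv2.INTER_CUBIC)
w=bot.read_camera('wrist')['color']
c=np.zeros((570,790,3),np.uint8); c[:570,:360]=a; c[:280,365:785]=b; ws=cv2.resize(w,(380,285)); c[284:569,365:745]=ws
cv2.imwrite('pics/c1.png',c[:,:,::-1]); print(tool()[1].round(3).tolist())
E
```

```text
118 [ 0.9991 -0.0433  0.5344  0.2832] [0.41  0.288 0.018] [0.654 0.278 0.018]
110 [ 0.9991 -0.0428  0.5185  0.2458] [0.411 0.251 0.018] [0.655 0.24  0.018]
[[0.678 0.283 0.036]
 [0.68  0.23  0.036]
 [0.664 0.282 0.036]
 [0.665 0.23  0.036]
 [0.744 0.153 0.036]]
bottle [[ 0.694 -0.209  0.15 ]
 [ 0.583 -0.226  0.15 ]]
[[0.924, 0.383, 0.0], [0.383, -0.924, -0.0], [0.0, 0.0, -1.0]]
```

View pics/c1.png

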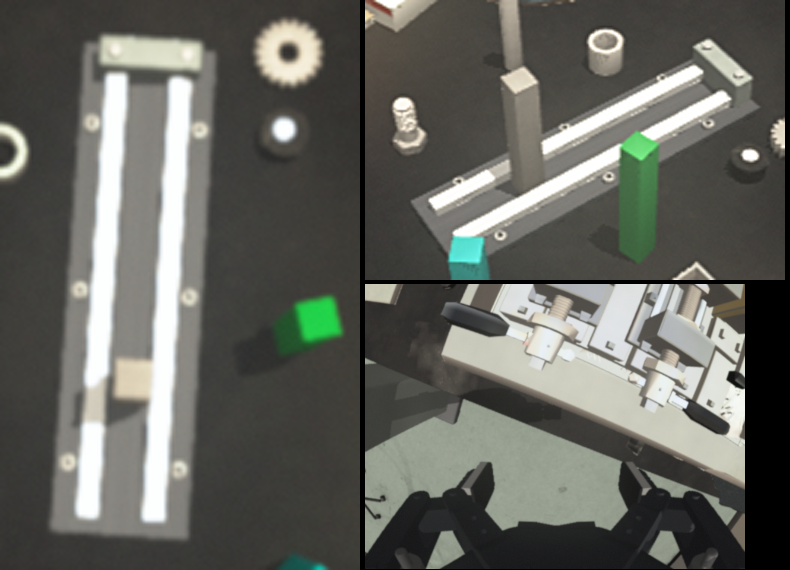

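The crop confirms the plain grey bar in the groove at crop (135,378). The groove runs along world (0.999, -0.043) to the stop at x≈0.665. The wrist view shows a clamping machine near the start pose, so I'll work out where it is relative to my path.

```bash
python3 - <<'E'
from h import *
p=bot.read_camera('top')
print('bar top',onplane(p,[[304.5,296.3],[298.7,290.3],[310.7,290.3],[298.7,302.7],[310.7,302.7]],0.128).round(4))
t,Rm,o=tool(); w=bot.read_camera('wrist'); K=np.array(w['intrinsics']); H=np.array(w['hand_eye']); print(K.round(1).tolist(),H.round(3).tolist())
T=np.eye(4);T[:3,:3]=Rm;T[:3,3]=t;T=T@H; print(T[:3,3].round(3))
# image crop coords -> full pixels: scale 640/380
for q in [(470,315),(445,350),(720,430),(745,480),(560,345),(690,300),(500,286),(380,290)]:
    u=(np.array(q)-[365,284])*640/380; m=(u-[K[0,2],K[1,2]])/K[0,0]; r=np.linalg.norm(m)
    d=T[:3,:3]@np.r_[m/r*np.sin(r),np.cos(r)]
    print(q,d.round(2),[ (T[:3,3]+d*((z-T[2,3])/d[2]))[:2].round(2).tolist() if abs(d[2])>.03 else None for z in (0,0.1)])
# projected path in top/scene
c=np.array([0.5264,0.2645]);d=np.array([.9991,-.043]);print(c+d*(0.665-.5264))
E
```

```text
bar top [[0.4784 0.2656 0.128 ]
 [0.4874 0.2748 0.128 ]
 [0.4878 0.2563 0.128 ]
 [0.4684 0.2743 0.128 ]
 [0.4688 0.2559 0.128 ]]
[[371.6, 0.0, 322.1], [0.0, 371.6, 242.6], [0.0, 0.0, 1.0]] [[-0.001, -0.962, -0.274, 0.069], [1.0, -0.001, 0.0, -0.001], [-0.001, -0.274, 0.962, -0.143], [0.0, 0.0, 0.0, 1.0]]
[ 0.322 -0.597  0.375]
(470, 315) [ 0.08  0.43 -0.9 ] [[0.36, -0.42], [0.35, -0.47]]
(445, 350) [-0.09  0.47 -0.88] [[0.28, -0.39], [0.29, -0.45]]
(720, 430) [ 0.06 -0.71 -0.71] [[0.36, -0.97], [0.35, -0.87]]
(745, 480) [-0.06 -0.83 -0.55] [[0.28, -1.16], [0.29, -1.01]]
(560, 345) [ 0.1   0.02 -0.99] [[0.36, -0.59], [0.35, -0.59]]
(690, 300) [ 0.49 -0.38 -0.78] [[0.56, -0.78], [0.5, -0.73]]
(500, 286) [ 0.24  0.35 -0.9 ] [[0.42, -0.45], [0.4, -0.49]]
(380, 290) [ 0.08  0.75 -0.65] [[0.37, -0.16], [0.35, -0.28]]
[0.66487526 0.2585402 ]
```

Emit:
apply_moves --deltas '[[1,[0,0,-0.25],0],[1,[0,0,-0.5],0],[1,[0.1,-0.1,-0.75],0.01],[1,[0.25,-0.2,-0.75],0.02],[1,[0.4,-0.32,-0.75],0.03],[1,[0.55,-0.44,-0.75],0.04],[1,[0.7,-0.56,-0.75],0.055],[1,[0.8,-0.64,-0.75],0.07],[1,[0.8,-0.64,-0.75],0.07]]' --squeeze 20

```text
t: 2.05
eef_pos: [0.3603, -0.4402, 0.3818]
tool_rot: [-0.0, 1.0, -0.021, 0.001]
contact_force: [-0.2, 0.9, 0.3]
gripper_width: 0.001
grasp_force: 0.0
```

Emit:
apply_moves --deltas '[[1,[0.12,-0.2,0],0],[1,[0.24,-0.4,0],0],[1,[0.36,-0.6,0],0],[1,[0.46,-0.8,0],0],[1,[0.46,-1.0,0],0]]'

```text
t: 2.55
eef_pos: [0.4604, -0.2471, 0.381]
tool_rot: [-0.0, 1.0, -0.022, 0.0]
contact_force: [1.0, -0.1, -0.3]
gripper_width: -0.003
grasp_force: 0.0
```

Emit:
apply_moves --deltas '[[1,[0.04,-0.2,0],0],[1,[0.08,-0.4,0],0],[1,[0.12,-0.6,0],0],[1,[0.14,-0.8,0],0],[1,[0.14,-1.0,0],0]]'

```text
t: 3.05
eef_pos: [0.4963, -0.0495, 0.3814]
tool_rot: [0.0, 1.0, -0.024, 0.0]
contact_force: [0.1, -0.3, -0.0]
gripper_width: 0.003
grasp_force: 0.0
```

Emit:
apply_moves --deltas '[[1,[-0.04,-0.2,0],0],[1,[-0.08,-0.4,0],0],[1,[-0.14,-0.6,0],0],[1,[-0.2,-0.8,0],0],[1,[-0.26,-1.0,0],0],[1,[-0.26,-1.0,0],0]]'

```text
t: 3.65
eef_pos: [0.4517, 0.1575, 0.3819]
tool_rot: [-0.001, 1.0, -0.019, 0.0]
contact_force: [0.3, -0.0, 0.9]
gripper_width: 0.001
grasp_force: 0.0
```

Emit:
apply_moves --deltas '[[1,[-0.06,-0.2,0],0],[1,[-0.13,-0.4,0],0],[1,[-0.13,-0.55,0.1],0],[1,[-0.13,-0.55,0.3],0],[1,[-0.13,-0.55,0.5],0],[1,[-0.13,-0.55,0.7],0],[1,[-0.13,-0.55,0.85],0],[1,[-0.13,-0.55,0.85],0],[1,[-0.13,-0.55,0.85],0]]'

```text
t: 4.55
eef_pos: [0.4334, 0.2626, 0.2119]
tool_rot: [0.0, 1.0, -0.024, -0.0]
contact_force: [0.5, -0.2, 1.8]
gripper_width: 0.001
grasp_force: 0.0
```

```bash
python3 - <<'E'
from h import *
t,Rm,o=tool(); print(t.round(4),Rm.round(4).tolist(),o['t'])
p=bot.read_camera('top'); s=bot.read_camera('scene')
print(proj(p,t).round(1),proj(s,t).round(1))
c=np.zeros((480,800,3),np.uint8); c[:,:400]=cv2.resize(p['color'][190:370,230:380],(400,480)); c[:400,400:]=cv2.resize(s['color'][150:350,160:360],(400,400))
cv2.imwrite('pics/c2.png',c[:,:,::-1])
E
```

```text
[0.4334 0.2626 0.2119] [[0.9989, -0.0478, -0.0002], [-0.0478, -0.9989, -0.0], [-0.0002, 0.0001, -1.0]] 4.55
[[307.4 326.2]] [[235.9 211.5]]
```

View pics/c2.png

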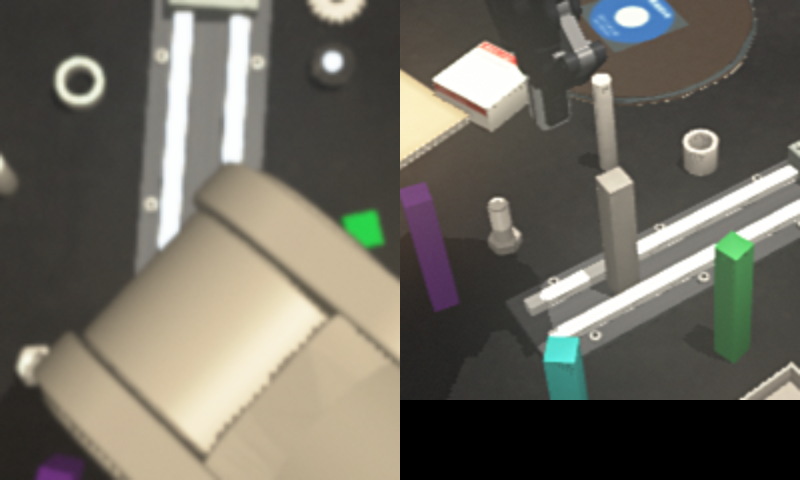

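The shut fingertips at crop (555,120) are behind and above the grey bar, and everything is still standing. Next I'll lower and start the push.

Emit:
apply_moves --deltas '[[1,[0,-0.024,0.15],0],[1,[0,-0.024,0.3],0],[1,[0,-0.024,0.42],0],[1,[0,-0.024,0.5],0],[1,[0,-0.024,0.52],0],[1,[0.02,-0.024,0.52],0],[1,[0.04,-0.024,0.52],0],[1,[0.06,-0.024,0.52],0],[1,[0.08,-0.024,0.52],0],[1,[0.08,-0.024,0.52],0]]'

```text
t: 5.65
eef_pos: [0.4498, 0.2672, 0.1078]
tool_rot: [-0.0, 1.0, -0.024, 0.001]
contact_force: [-0.3, -0.0, 0.4]
gripper_width: -0.005
grasp_force: 0.0
```

Emit:
apply_moves --deltas '[[1,[0.01,0,0],0],[1,[0.02,0,0],0],[1,[0.03,0,0],0],[1,[0.04,0,0],0],[1,[0.05,0,0],0],[1,[0.06,0,0],0],[1,[0.07,0,0],0],[1,[0.08,0,0],0]]'

```text
t: 6.45
eef_pos: [0.4649, 0.2664, 0.1073]
tool_rot: [0.0, 1.0, -0.024, -0.0]
contact_force: [-0.5, 0.6, -0.5]
gripper_width: -0.001
grasp_force: 0.1
```

Emit:
apply_moves --deltas '[[1,[0.015,0,0],0],[1,[0.03,0,0],0],[1,[0.045,0,0],0],[1,[0.06,0,0],0],[1,[0.075,0,0],0],[1,[0.09,0,0],0],[1,[0.105,0,0],0],[1,[0.12,0,0],0],[1,[0.12,0,0],0],[1,[0.12,0,0],0]]'

```text
t: 7.45
eef_pos: [0.4887, 0.2653, 0.1072]
tool_rot: [0.0, 1.0, -0.024, -0.0]
contact_force: [-0.9, -0.1, 0.2]
gripper_width: -0.004
grasp_force: 0.0
```

```bash
python3 - <<'E'
from h import *
t,Rm,o=tool(); print(t.round(4),o['t'])
p=bot.read_camera('top'); s=bot.read_camera('scene')
for q in (p,s): print([(np.round(d['point'],3).tolist(),round(d['confidence'],2)) for d in bot.look_for(q,'bar_centre')][:6])
c=np.zeros((480,800,3),np.uint8); c[:,:400]=cv2.resize(p['color'][170:350,240:390],(400,480)); c[:400,400:]=cv2.resize(s['color'][170:330,230:390],(400,400))
cv2.imwrite('pics/c3.png',c[:,:,::-1])
E
```

```text
[0.4887 0.2653 0.1072] 7.45
[([0.365, 0.349, 0.121], 0.49)]
[([0.549, 0.257, 0.025], 0.92), ([0.358, 0.342, 0.074], 0.92), ([0.367, 0.164, 0.076], 0.88), ([0.506, 0.164, 0.073], 0.67)]
```

View pics/c3.png

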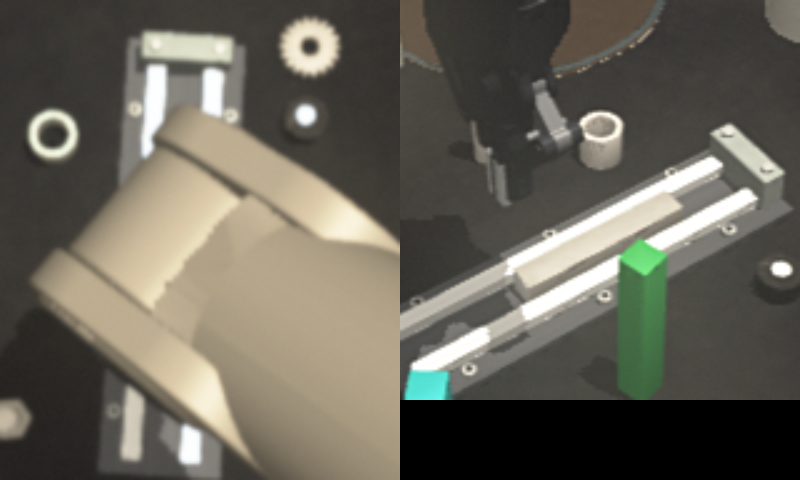

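The grey bar now lies in the groove, its rear end at crop (520,280) and its front at (680,205), short of the stop. The other things are standing. I'll back off, lower behind the rear end, and push just above the rail tops.

Emit:
apply_moves --deltas '[[1,[-0.1,0,0],0],[1,[-0.2,0,0],0],[1,[-0.2,-0.01,0.1],0],[1,[-0.2,-0.01,0.2],0],[1,[-0.2,-0.01,0.3],0],[1,[-0.2,-0.01,0.37],0],[1,[-0.2,-0.01,0.4],0],[1,[-0.2,-0.01,0.42],0],[1,[-0.2,-0.01,0.42],0],[1,[-0.2,-0.01,0.42],0]]'

```text
t: 8.65
eef_pos: [0.4493, 0.2695, 0.0239]
tool_rot: [-0.0, 1.0, -0.024, 0.0]
contact_force: [-0.5, 0.3, 0.2]
gripper_width: 0.0
grasp_force: 0.0
```

```bash
python3 - <<'E'
from h import *
t,Rm,o=tool(); print(t.round(4),o['t'],Rm[:,0].round(4))
s=bot.read_camera('scene')
print(onplane(s,[[278,282],[342,252]],0.028).round(3))
c=cv2.resize(s['color'][190:340,210:410],(800,600),interpolation=cv2.INTER_CUBIC)
cv2.imwrite('pics/c4.png',c[:,:,::-1])
E
```

```text
[0.4493 0.2695 0.0239] 8.65 [ 9.989e-01 -4.710e-02  9.000e-04]
[[0.49  0.266 0.028]
 [0.611 0.255 0.028]]
```

View pics/c4.png

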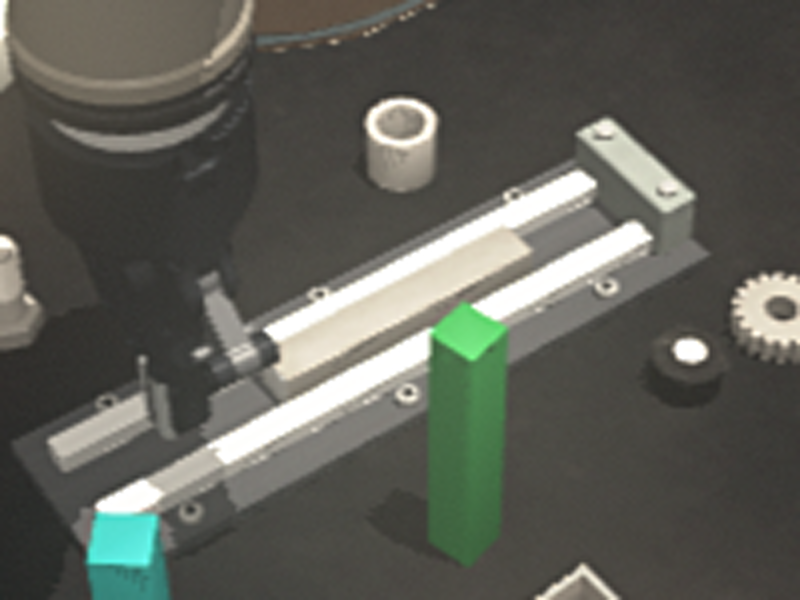

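The finger is behind the bar's rear end at crop (280,370), and the bar's front at (530,245) is about 55 mm from the stop. I'll push along the groove at a 22 mm tip height.

Emit:
apply_moves --deltas '[[1,[0.03,0,0.01],0],[1,[0.07,0,0.01],0],[1,[0.1,0,0.01],0],[1,[0.12,0,0.01],0],[1,[0.14,0,0.01],0],[1,[0.16,0,0.01],0],[1,[0.18,0,0.01],0],[1,[0.2,0,0.01],0],[1,[0.22,0,0.01],0],[1,[0.24,0,0.01],0]]'

```text
t: 9.7
eef_pos: [0.4969, 0.2669, 0.0212]
tool_rot: [0.0, 1.0, -0.023, -0.0]
contact_force: [-2.2, 0.5, 1.4]
gripper_width: -0.0
grasp_force: 1.3
```

Emit:
apply_moves --deltas '[[1,[0.02,0,0],0],[1,[0.04,0,0],0],[1,[0.06,0,0],0],[1,[0.08,0,0],0],[1,[0.1,0,0],0],[1,[0.12,0,0],0],[1,[0.135,0,0],0],[1,[0.145,0,0],0],[1,[0.15,0,0],0]]'

```text
t: 10.6
eef_pos: [0.527, 0.2654, 0.0213]
tool_rot: [0.0, 1.0, -0.024, 0.0]
contact_force: [-2.7, -0.5, -0.3]
gripper_width: -0.001
grasp_force: 1.0
```

Sliding at about 2.5 N. I'll go slowly until the stop pushes back.

Emit:
apply_moves --deltas '[[1,[0.005,0,0],0],[1,[0.01,0,0],0],[1,[0.015,0,0],0],[1,[0.02,0,0],0],[1,[0.025,0,0],0],[1,[0.03,0,0],0]]'

```text
t: 11.2
eef_pos: [0.5329, 0.2652, 0.0213]
tool_rot: [0.0, 1.0, -0.024, 0.0]
contact_force: [-2.3, -0.4, -1.1]
gripper_width: 0.004
grasp_force: 0.7
```

Emit:
apply_moves --deltas '[[1,[0.005,0,0],0],[1,[0.01,0,0],0],[1,[0.015,0,0],0],[1,[0.015,0,0],0]]'

```text
t: 11.6
eef_pos: [0.5334, 0.2652, 0.0212]
tool_rot: [0.001, 1.0, -0.023, -0.002]
contact_force: [-8.4, -1.5, 5.5]
gripper_width: 0.0
grasp_force: 4.2
```

Emit:
apply_moves --deltas '[[1,[0.005,0,0],0],[1,[0.01,0,0],0],[1,[0.01,0,0],0]]'

```text
t: 11.9
eef_pos: [0.5335, 0.2652, 0.0211]
tool_rot: [0.001, 1.0, -0.023, -0.003]
contact_force: [-13.2, -0.9, 10.2]
gripper_width: -0.001
grasp_force: 6.8
```

```bash
python3 - <<'E'
from h import *
t,Rm,o=tool(); print(t.round(4),o['t'],np.round(o['contact_force'],1))
s=bot.read_camera('scene')
c=cv2.resize(s['color'][190:340,230:430],(800,600),interpolation=cv2.INTER_CUBIC)
cv2.imwrite('pics/c5.png',c[:,:,::-1])
E
```

```text
[0.5335 0.2652 0.0211] 11.9 [-13.2  -0.9  10.2]
```

View pics/c5.png

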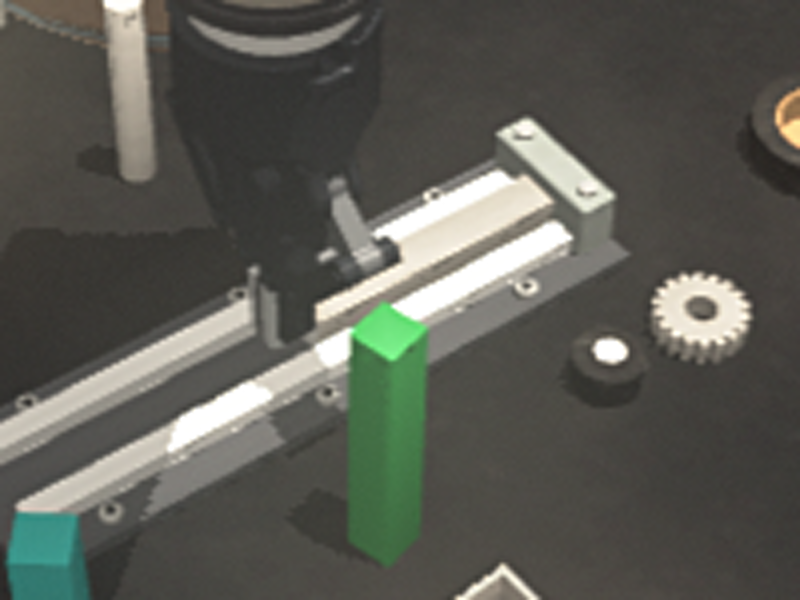

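The bar's front end meets the stop at crop (545,195), and the round bar at (130,100) still stands. I'll back off and lift clear.

Emit:
apply_moves --deltas '[[1,[-0.01,0,0],0],[1,[-0.03,0,0],0],[1,[-0.08,0,0],0],[1,[-0.16,0,0],0],[1,[-0.2,0,-0.1],0],[1,[-0.2,0,-0.3],0],[1,[-0.2,0,-0.5],0],[1,[-0.2,0,-0.7],0],[1,[-0.2,0,-0.9],0],[1,[-0.2,0,-1.0],0],[1,[-0.2,0,-1.0],0]]'

```text
t: 13.05
eef_pos: [0.4996, 0.2681, 0.2251]
tool_rot: [-0.002, 1.0, -0.024, 0.003]
contact_force: [1.1, 0.1, -0.8]
gripper_width: 0.0
grasp_force: 0.0
```

```bash
python3 - <<'E'
from h import *
t,Rm,o=tool(); print(t.round(4),o['t'],np.round(o['contact_force'],1))
s=bot.read_camera('scene')
for n in ['bar_square','bar_round','bolt_m16','tube_piece','specimen_2','gear']: print(n,[(np.round(d['point'],3).tolist(),round(d['confidence'],2)) for d in bot.look_for(s,n)][:4])
c=cv2.resize(s['color'][170:350,150:430],(784,504),interpolation=cv2.INTER_CUBIC)
cv2.imwrite('pics/c6.png',c[:,:,::-1])
E
```

```text
[0.4996 0.2681 0.2251] 13.05 [ 1.1  0.1 -0.8]
bar_square [([0.358, 0.342, 0.077], 0.93), ([0.503, 0.162, 0.076], 0.92), ([0.599, 0.262, 0.024], 0.68), ([0.368, 0.16, 0.085], 0.55)]
bar_round [([0.545, 0.391, 0.061], 0.82)]
bolt_m16 [([0.423, 0.362, 0.019], 0.63)]
tube_piece [([0.612, 0.341, 0.021], 0.67)]
specimen_2 [([0.626, 0.177, 0.018], 0.72)]
gear [([0.677, 0.175, 0.012], 0.93)]
```

View pics/c6.png

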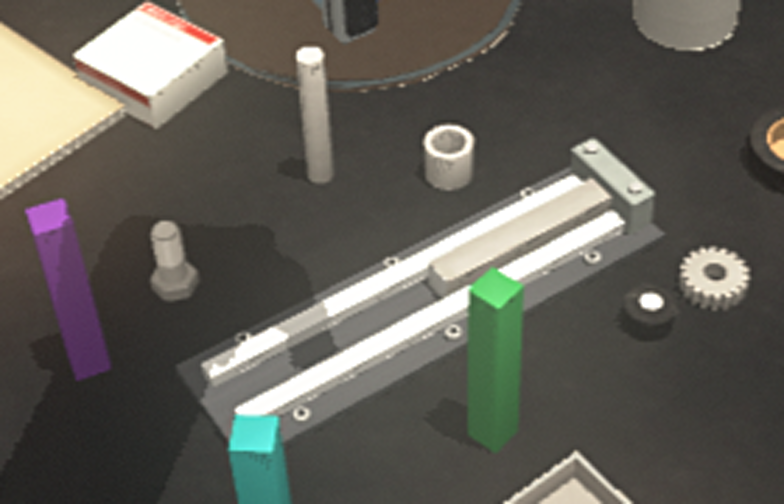

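The bar lies in the groove from crop (435,275) to the stop at (600,190), and everything else is where it was. Handing in.

```bash
python3 -c "
from station import bot
print(bot.hand_in())"
```

```text
the job is handed in; nothing more can be done
None
```

The square steel bar lies along the groove with its end against the stop. The round bar and the other things still stand where they were, and the job was handed in at about 13 s.

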